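Seat the white reference tile in the corner of the colour reader's stage

ROBOT

A 6-joint arm with a two-finger parallel gripper is mounted at the origin on the work surface. World frame = base frame: x ahead of the robot, y to its left, z up, the work surface at z = 0. Lengths are in m, angles in degrees, forces in N, time in s.
With the tool pointing down it reaches from about 0.325 to 0.85 m from the base axis. Payload 15.5 kg.
Tool frame: the origin (TCP) lies at the very end of the fingers, on their centre line; the grasp point (between the pads) lies arm.grip_depth behind it (arm.grip_depth is the distance from the TCP to the grasp point, in m); z points along the fingers, y is the direction in which the jaws open and shut (so a half turn about z gives the same grasp; the last joint's range is limited). The gripper opens to 91 mm and grips with 3 to 60 N. Pads are 32 mm wide; open, the fingers measure 118 mm over their backs; the gripper's body (76 mm by 178 mm) begins 60 mm behind the grasp point.
Start: joints at [57.897, 28.281, 77.091, -0, 74.628, -5.472], TCP at [0.28, 0.559, 0.214] pointing down, gripper open.
Joint ranges: [-166.48, 166.48], [-47.26, 123.95], [12.59, 153.08], [-70.14, 250.14], [6.76, 159.57], [-176.63, 176.63]. Speed limits (degrees/s): [108.29, 108.29, 147.25, 172.46, 172.46, 172.46].

INTERFACE

Orientations are given as a 3x3 rotation matrix whose columns are the frame's x, y, z axes.
In Python, from rig import arm gives the robot as it stands. Calls block until the motion is done:
- arm.move_to(position, orientation): joint-space move of the TCP to a pose.
- arm.move_l(position, orientation=None, feed=0.15): straight line of the TCP; orientation=None keeps the orientation; feed is the mean speed in m/s.
- arm.move_joints(angles): joint-space move.
- arm.grip(opening): finger opening in m; the grip force is fixed at half the most; returns when the fingers have stopped.
- arm.sleep(seconds).
- arm.solve_ik(position, orientation): joint angles nearest the present ones, or None.
- arm.snapshot(name): name is "scene" or "top" or "wrist"; returns the picture (384x512x3 uint8, red, green, blue); there is no depth.
- arm.get_calibration(name): a dict with "intrinsics" (3x3 intrinsics, pixels), "cam_to_world" (4x4, takes a point from camera to world coordinates). Camera axes: x right, y down, z forward; pixel columns grow to the right and rows downward; lengths in m; the calibration is good to about 2 mm. A picture is of the moment at which its call begins: read the wrist's pose just before it. get_calibration takes no time and is no camera call; for the wrist camera it gives the pose at the moment of the call.
A pose or a line that the arm cannot do raises arm.Unreachable and nothing moves.
- arm.sign_off(): hands the job in, once; it reports no verdict.
Readings, each from a call of its own:
- arm.current_t(): time.
- arm.current_joint_positions(): joint angles.
- arm.current_dq(): joint speeds.
- arm.current_tau(): joint torques, N m.
- arm.current_ee_pos(): TCP position.
- arm.current_tool_rot(): TCP orientation.
- arm.current_force(): force on the tool from outside, world axes, zero at the start.
- arm.current_torque(): the same for the moment, N m.
- arm.current_width(): finger opening in m.
Only numpy, scipy, OpenCV 4.12 (cv2) and the standard library are available. Lean on these libraries where they do the work, as an engineer would, in place of code of your own. Each camera call takes 0.05 s, during which the arm holds its last target.

TASK

Set up the colour reader's calibration: with the fingertips only, push the square white tile straight across the stage until its edge lies flush against the long rail, well before the corner pocket, and then, keeping it against the rail, slide it along until it sits fully home in the corner pocket, touching both the rail and the end stop. Do not pick the tile up or tip it; let go of it at the end, and leave the round disc, the vials, the jar and the beaker where they are.

Things in the scene. Friction and masses are not known exactly. Their poses are not given: they have to be found in the camera images.
- tile: square white ceramic tile, 50 x 50 mm, 14 mm thick, 60 to 110 g, lying loose and flat on the stage, turned by up to about 20 degrees against the rail. Origin at the centre of its underside; z up, x and y parallel to its edges (x roughly along the stage's x).
- stage: fixed black stage plate, 200 mm along its x, 360 mm along y, 14 mm thick; its place and yaw vary. Origin at the centre of its underside, on the table. An aluminium rail runs along the whole far (+x) edge, parallel to y: inner face at x = +80 mm, top 18 mm above the plate (32 mm above the table). The other three edges are open. Plate, rail and corner block are slippery (friction about 0.25).
- corner: fixed aluminium L-shaped corner block on the plate, against the rail, at varying places along it; axes parallel to the stage's. Origin at plate-top height where the inner faces of rail and end stop meet. End stop: y = 0 to +16, x = -78 to 0 mm. Lip parallel to the rail: inner face at x = -54 mm, 14 mm thick, from the stop to y = -30, then flared away from the rail to y = -42 mm. All 18 mm high.
- pocket (a point): where the centre of the tile's underside must come to lie, at plate-top height: 25 mm from the rail's and the end stop's inner faces. The pocket between rail, stop and lip is 54 mm wide and opens towards the stage's -y. At the start the tile lies on that side, its centre 120 to 265 mm back from this point along the rail and 40 to 95 mm farther from the rail.
- disc: round white ceramic disc of the same make, diameter 50 mm, 14 mm thick, loose on the stage's front strip, beside the pocket on the side away from the rail; origin at the centre of its underside. To be left alone.
- vial_a: small amber vial with white cap, diameter 26 mm, 45 mm high, loose, standing on the table beyond the rail; origin at the centre of its underside. To be left alone.
- vial_b: a second such vial (diameter 26 mm, 45 mm high), also beyond the rail. To be left alone.
- jar: amber jar with black cap, diameter 60 mm, 55 mm high, loose on the table at the right of the stage; origin at the centre of its underside. To be left alone.
- beaker: open glass beaker, diameter 60 mm, 70 mm high, loose on the table beyond the rail, at its left end; origin at the centre of its underside. To be left alone.
- reader: fixed white instrument box, 150 mm along the stage's x, 110 mm along y, 45 mm high, beyond the stage's +y end; origin at the centre of its underside.
Not all that is in view belongs to the job. What is shaped like the tile but green is not meant.

How it is judged (in metres and radians):
On the way, in this order (a step that is already met when the one before it is completed fails the run):
1. the tile lies flush against the rail (within 3 mm and 5 degrees), its centre still at least 95 mm short of the end stop (x of tile in the frame of corner above -0.028 m and y of tile in the frame of corner below -0.095 m and (angle between the x axis of tile and the x axis of corner, either way round below 0.087 rad or angle between the x axis of tile and the y axis of corner, either way round below 0.087 rad) and z of tile in the frame of stage between 0.0115 and 0.0165 m), for 0.1 s.
2. the tile is home in the corner pocket (x of tile in the frame of corner above -0.028 m and y of tile in the frame of corner above -0.028 m and (angle between the x axis of tile and the x axis of corner, either way round below 0.07 rad or angle between the x axis of tile and the y axis of corner, either way round below 0.07 rad) and z of tile in the frame of stage between 0.0115 and 0.0165 m), for 0.1 s.
At the end, for the whole second after the job is handed in: The square tile lies flat and at rest in the corner pocket, its edges within 3 mm of the rail and of the end stop and within 4 degrees of square, not touched by the robot (all of step 2 and x of tile in the frame of corner below -0.022 m and y of tile in the frame of corner below -0.022 m and angle between tile's own z axis and vertical below 0.05 rad and linear speed of tile below 0.01 m/s and contact force between tile and the fingers below 0.5 N).
It fails at once if the tile is lifted more than 5 mm off the plate (z of tile in the frame of stage above 0.019 m).
It fails at once if the tile is tipped by more than 10 degrees (angle between tile's own z axis and vertical above 0.175 rad).
It fails at once if the tile strays more than 10 mm from the rail in the last 60 mm before the pocket's end position (y of tile in the frame of corner above -0.085 m and x of tile in the frame of corner below -0.035 m).
It fails at once if the round disc, a vial, the jar or the beaker is moved more than 20 mm (distance of any of disc, vial_a, vial_b, jar, beaker from where it was at the start of the episode above 0.02 m).
It also fails if it takes over 56 s, if anything falls off the work surface, if the arm or the gripper's body presses on something with over 40 N, if the wrist force passes 120 N, or if a joint passes its speed limit or range.

## Working session

There is one attempt and no reset: what is moved stays moved. The work goes in short steps, each a Python script; the robot and the scene stay as the last script left them, time stands still between calls to the robot, and variables do not carry over. Pictures are saved under pics/ and viewed, and the job is handed in when it is done.

```bash
mkdir -p pics; ls; python3 - <<'E'
from rig import arm
import cv2,numpy as np
for n in("scene","top","wrist"):
    c=arm.get_calibration(n);im=arm.snapshot(n)
    cv2.imwrite(f"pics/{n}0.png",im[:,:,::-1])
    print(n,np.round(c["intrinsics"],1).tolist(),np.round(c["cam_to_world"],3).tolist())
print(arm.current_t(),arm.grip_depth)
E
```

```text
pics
scene [[438.2, 0.0, 267.2], [0.0, 438.2, 193.7], [0.0, 0.0, 1.0]] [[0.485, 0.595, -0.641, 1.169], [0.875, -0.331, 0.354, -0.432], [-0.001, -0.733, -0.68, 0.705], [0.0, 0.0, 0.0, 1.0]]
top [[458.2, 0.0, 258.2], [0.0, 458.2, 199.7], [0.0, 0.0, 1.0]] [[0.015, -0.988, 0.152, 0.38], [-1.0, -0.013, 0.018, -0.078], [-0.016, -0.152, -0.988, 1.135], [0.0, 0.0, 0.0, 1.0]]
wrist [[291.5, 0.0, 252.9], [0.0, 291.5, 195.0], [0.0, 0.0, 1.0]] [[0.448, 0.869, 0.21, 0.221], [0.894, -0.435, -0.106, 0.589], [-0.001, 0.235, -0.972, 0.385], [0.0, 0.0, 0.0, 1.0]]
0.15 0.0188
```

View pics/top0.png

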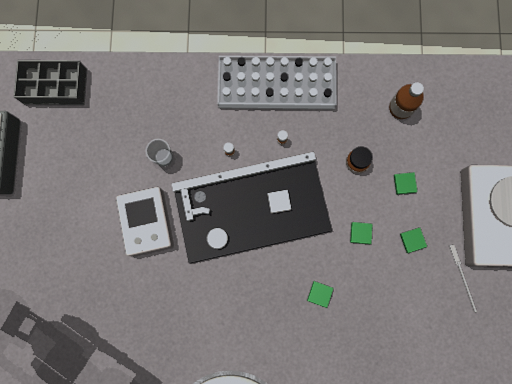

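View pics/scene0.png

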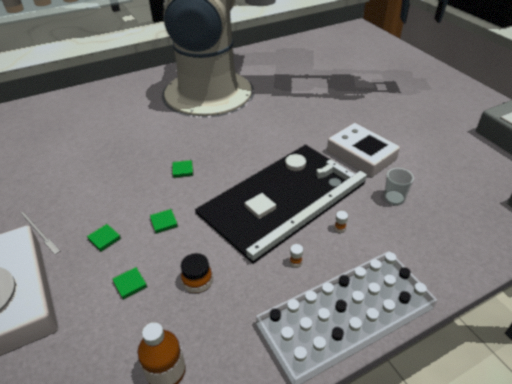

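View pics/wrist0.png

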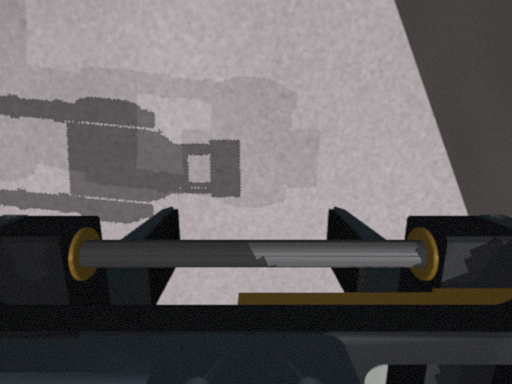

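Top view: the tile is at about (280,201), the disc at (217,238), the corner block at about (190,200), and the rail runs (175,186) to (315,157). In the scene view the tile is at (261,205) and the rail front end at about (250,248). Next I'll measure edges in both views.

```bash
cat > h.py <<'E'
import cv2,numpy as np
def ray(c,px):
    K=np.array(c["intrinsics"]);T=np.array(c["cam_to_world"])
    d=T[:3,:3]@np.linalg.inv(K)@np.array([px[0],px[1],1.]);return T[:3,3],d
def onz(c,px,z):
    o,d=ray(c,px);return o+d*(z-o[2])/d[2]
def tri(c1,p1,c2,p2):
    o1,d1=ray(c1,p1);o2,d2=ray(c2,p2)
    s=np.linalg.lstsq(np.c_[d1,-d2],o2-o1,rcond=None)[0]
    a,b=o1+s[0]*d1,o2+s[1]*d2;return (a+b)/2,np.linalg.norm(a-b)
E
python3 - <<'E'
import cv2
im=cv2.imread("pics/top0.png");c=im[145:270,165:340]
cv2.imwrite("pics/topc.png",cv2.resize(c,None,fx=4.5,fy=4.5,interpolation=cv2.INTER_CUBIC))
im=cv2.imread("pics/scene0.png");c=im[140:265,190:375]
cv2.imwrite("pics/scenec.png",cv2.resize(c,None,fx=4.3,fy=4.3,interpolation=cv2.INTER_CUBIC))
E
```

```text
(no output)
```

View pics/topc.png

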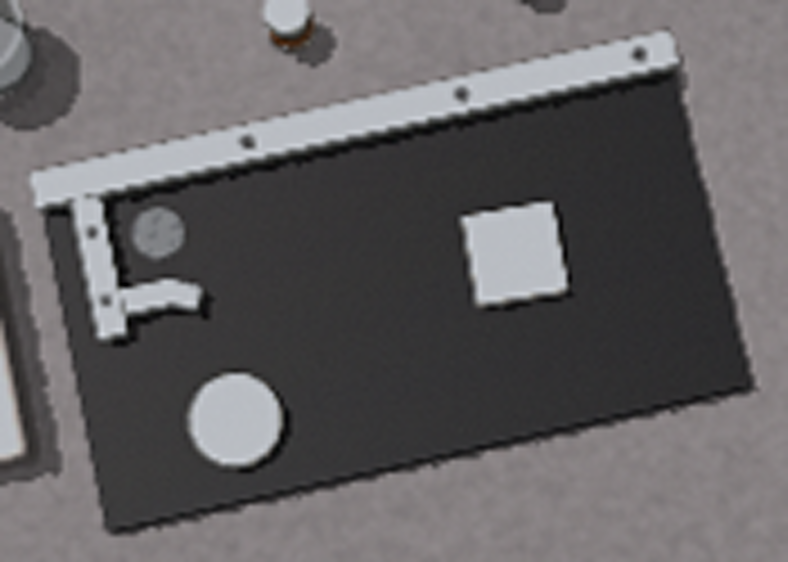

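View pics/scenec.png

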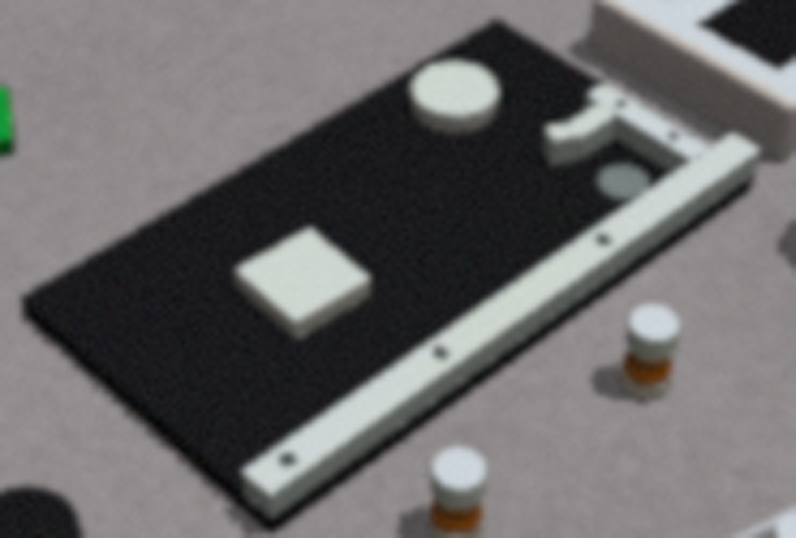

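```bash
cat > m.py <<'E'
from h import *
from rig import arm
ct,cs=arm.get_calibration("top"),arm.get_calibration("scene")
T=lambda u,v:((u+.5)/4.5-.5+165,(v+.5)/4.5-.5+145)
S=lambda u,v:((u+.5)/4.3-.5+190,(v+.5)/4.3-.5+140)
pairs={"screwL":((247,142),(603,240)),"screwM":((461,94),(440,352)),"screwR":((638,54),(288,459)),
"tA":((461,216),(310,228)),"tB":((553,201),(234,271)),"tC":((569,292),None),"stopscr1":((93,232),(672,135)),"stopscr2":((106,300),(620,103)),
"railL":((32,173),(757,148)),"railR":((673,32),(266,491))}
# tile corners correspondence checked by residual
st=[(234,271),(310,228),(371,280),(299,323)]
for n,(a,b) in pairs.items():
    if n[0]=='t':
        continue
    p,r=tri(ct,T(*a),cs,S(*b));print(n,np.round(p,4),round(r,4))
for a in [(461,216),(553,201),(569,292),(477,306)]:
    best=min((tri(ct,T(*a),cs,S(*b))[1],b) for b in st)
    p,r=tri(ct,T(*a),cs,S(*best[1]));print("tile",np.round(p,4),round(r,4),np.round(onz(ct,T(*a),.028),4))
im=cv2.imread("pics/top0.png")
m=(cv2.resize(cv2.cvtColor(im,cv2.COLOR_BGR2GRAY)[145:270,165:340],None,fx=4.5,fy=4.5,interpolation=cv2.INTER_CUBIC)>120).astype(np.uint8)
cn,_=cv2.findContours(m,0,1)
for c in cn:
    x,y,w,h=cv2.boundingRect(c)
    if 60<w<140 and 60<h<140:
        r=cv2.minAreaRect(c);print(r)
        b=np.array([onz(ct,T(*q),.028) for q in cv2.boxPoints(r)]);print(np.round(b,4).tolist(),b.mean(0),np.linalg.norm(np.diff(b,axis=0),axis=1))
for n,q,z in[("railin L",(40,207),.032),("railin R",(679,70),.032),("stop in 1",(103,200),.032),("stop in2",(127,332),.032),("stageNL",(112,533),.014),("stageNR",(752,388),.014)]:
    print(n,onz(ct,T(*q),z).round(4))
print("z28 scene tile ",[onz(cs,S(*q),.028).round(4).tolist() for q in st])
E
python3 m.py
```

```text
screwL [0.6076 0.0386 0.0323] 0.0003
screwM [ 0.6356 -0.078   0.033 ] 0.0
screwR [ 0.6593 -0.1749  0.0323] 0.0003
stopscr1 [0.5566 0.1208 0.0331] 0.0002
stopscr2 [0.5194 0.1122 0.0331] 0.0001
railL [0.5886 0.1552 0.0332] 0.0004
railR [ 0.6718 -0.1935  0.0334] 0.0007
tile [ 0.5691 -0.0789  0.0261] 0.0001 [ 0.5688 -0.0789  0.028 ]
tile [ 0.5785 -0.1277  0.0269] 0.0029 [ 0.5777 -0.1289  0.028 ]
tile [ 0.5282 -0.1377  0.0256] 0.0006 [ 0.5278 -0.1378  0.028 ]
tile [ 0.5197 -0.088   0.0268] 0.0003 [ 0.5195 -0.0882  0.028 ]
railin L [0.5701 0.1504 0.032 ]
railin R [ 0.6507 -0.1972  0.032 ]
stop in 1 [0.5744 0.1162 0.032 ]
stop in2 [0.5023 0.1004 0.032 ]
stageNL [0.3951 0.1073 0.014 ]
stageNR [ 0.4784 -0.2381  0.014 ]
z28 scene tile  [[0.5306, -0.1385, 0.028], [0.5209, -0.0885, 0.028], [0.5708, -0.0799, 0.028], [0.58, -0.1269, 0.028]]
```

Heights check out: rail 33 mm against 32 in the text, tile top 26.5 mm against 28, and the tile edges measure 50 mm. Rail yaw is about 13.4°. Tile in the corner frame is about (-81, -213) mm, turned about 3°. The first push goes towards the rail.

```bash
cat >> h.py <<'E'
a=np.radians(13.4);ex=np.array([np.cos(a),np.sin(a),0]);ey=np.array([-np.sin(a),np.cos(a),0])
C0=.590*ex-.0193*ey
def W(x,y,z): p=C0+x*ex+y*ey;return np.array([p[0],p[1],z])
def C(p): p=np.array(p)-C0;return np.array([p@ex,p@ey,p[2]])
dz=np.array([0,0,-1.])
def R(y): return np.c_[np.cross(y,dz),y,dz]
E
python3 - <<'E'
from h import *; from rig import arm
for s,y in(("ey",ey),("-ey",-ey)):
    for p in(W(-.14,-.213,.12),W(-.066,-.213,.018)):
        print(s,arm.solve_ik(p,R(y)))
for s,y in(("ex",ex),("-ex",-ex)):
    for p in(W(-.026,-.27,.12),W(-.026,-.066,.018)):
        print(s,arm.solve_ik(p,R(y)))
E
```

```text
ey [-2.06625005e+01  2.58886460e+01  9.99972330e+01 -2.54444375e-14
  5.41141210e+01 -1.24062501e+02]
ey [-1.64771385e+01  3.88042392e+01  9.49559563e+01 -2.54444375e-14
  4.62398045e+01 -1.19877138e+02]
-ey [-2.06625005e+01  2.58886460e+01  9.99972330e+01 -2.54444375e-14
  5.41141210e+01  5.59374995e+01]
-ey [-1.64771385e+01  3.88042392e+01  9.49559563e+01 -2.54444375e-14
  4.62398045e+01  6.01228615e+01]
ex [-1.91504938e+01  3.45308519e+01  8.16873083e+01 -2.54444375e-14
  6.37818397e+01 -3.25504938e+01]
ex [-1.19782592e+00  3.86640008e+01  9.53643880e+01 -2.54444375e-14
  4.59716112e+01 -1.45978259e+01]
-ex [-1.91504938e+01  3.45308519e+01  8.16873083e+01 -2.54444375e-14
  6.37818397e+01  1.47449506e+02]
-ex [-1.19782592e+00  3.86640008e+01  9.53643880e+01 -2.54444375e-14
  4.59716112e+01  1.65402174e+02]
```

```bash
python3 - <<'E'
from h import *; from rig import arm
o=R(-ey)
arm.move_to(W(-.142,-.213,.15),o)
arm.grip(.016); print(arm.current_t(),arm.current_width())
cv2.imwrite("pics/w1.png",arm.snapshot("wrist")[:,:,::-1])
cv2.imwrite("pics/t1.png",arm.snapshot("top")[:,:,::-1])
arm.move_l(W(-.142,-.213,.018),o,feed=.1)
print(arm.current_t(),C(arm.current_ee_pos()),arm.current_force())
E
```

```text
3.8833 0.016301675962283626
5.45 [-0.1417316  -0.21316736  0.01844968] [ 0.04165048 -0.04498843 -0.54855949]
```

View pics/w1.png

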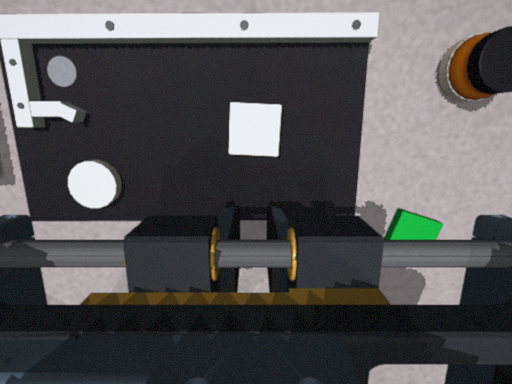

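View pics/t1.png

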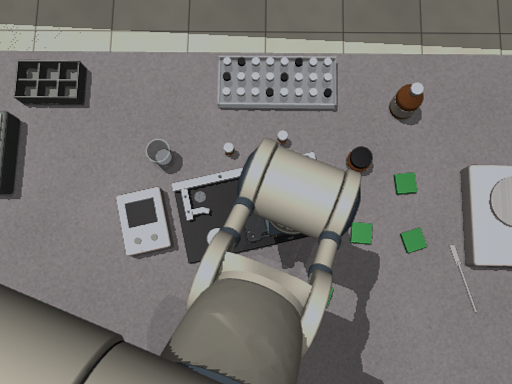

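The wrist view shows the rail parallel to the image rows (rows 12–40). The tile at (255,130) lies centred ahead of the two fingers. Pushing now.

```bash
python3 - <<'E'
from h import *; from rig import arm
o=R(-ey)
def st(): print(round(arm.current_t(),2),C(arm.current_ee_pos()).round(4),np.round([arm.current_force()@ex,arm.current_force()@ey,arm.current_force()[2]],2))
st()
arm.move_l(W(-.080,-.213,.018),o,feed=.04);st()
x=-.076
while x<=-.060:
    arm.move_l(W(x,-.213,.018),o,feed=.03);st()
    if arm.current_force()@ex<-8: break
    x+=.002 if x<-.0701 else .001
cv2.imwrite("pics/w2.png",arm.snapshot("wrist")[:,:,::-1])
cv2.imwrite("pics/s2.png",cv2.resize(arm.snapshot("scene")[140:265,190:375,::-1],None,fx=4.3,fy=4.3,interpolation=cv2.INTER_CUBIC))
E
```

```text
5.45 [-0.1417 -0.2132  0.0184] [ 0.03 -0.05 -0.55]
7.15 [-0.0801 -0.213   0.018 ] [-1.08 -0.39 -0.06]
7.43 [-0.0757 -0.2131  0.018 ] [0.52 0.14 0.59]
7.68 [-0.0739 -0.213   0.018 ] [0.26 0.13 0.4 ]
7.93 [-0.0719 -0.213   0.018 ] [ 0.22 -0.26  0.05]
8.18 [-0.0698 -0.213   0.018 ] [ 0.47 -0.9   0.12]
8.43 [-0.0689 -0.213   0.018 ] [ 0.22  0.05 -0.47]
8.68 [-0.0679 -0.213   0.018 ] [-0.27 -0.08  0.06]
8.93 [-0.0672 -0.213   0.018 ] [-2.64  0.36 -0.03]
9.18 [-0.0671 -0.2129  0.0179] [-8.31 -2.78  4.11]
```

View pics/w2.png

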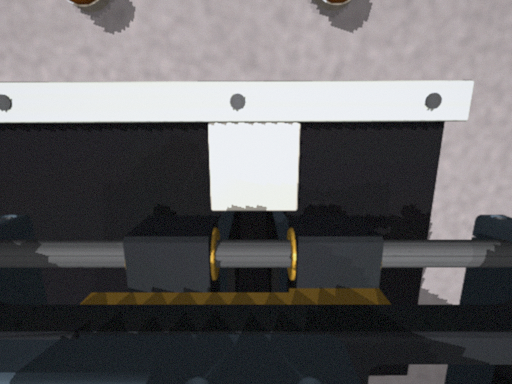

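View pics/s2.png

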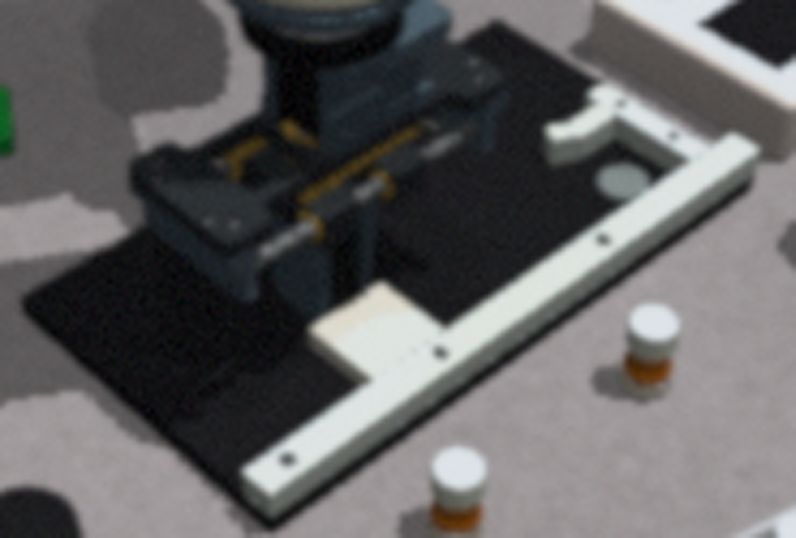

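The wrist view shows the tile's far edge flush on the rail (row 123, cols 209–300) and its near edge square. Contact force rose to 8 N, and the stall shows the rail face at about -1 mm in my frame. I'll back off, turn the gripper and push along the rail with a slight bias towards it.

```bash
python3 - <<'E'
from h import *; from rig import arm
def st(): print(round(arm.current_t(),2),C(arm.current_ee_pos()).round(4),np.round([arm.current_force()@ex,arm.current_force()@ey,arm.current_force()[2]],2))
arm.move_l(W(-.080,-.213,.018),R(-ey),feed=.05)
arm.move_l(W(-.090,-.213,.10),R(-ey),feed=.12)
arm.grip(.010)
arm.move_to(W(-.030,-.275,.10),R(ex));st()
cv2.imwrite("pics/w3.png",arm.snapshot("wrist")[:,:,::-1])
arm.move_l(W(-.030,-.275,.018),R(ex),feed=.08);st()
cv2.imwrite("pics/s3.png",cv2.resize(arm.snapshot("scene")[140:265,190:375,::-1],None,fx=4.3,fy=4.3,interpolation=cv2.INTER_CUBIC))
E
```

```text
12.37 [-0.0301 -0.2749  0.0999] [0.32 0.2  0.38]
13.59 [-0.0297 -0.2752  0.0185] [-0.01 -0.26 -0.03]
```

View pics/w3.png

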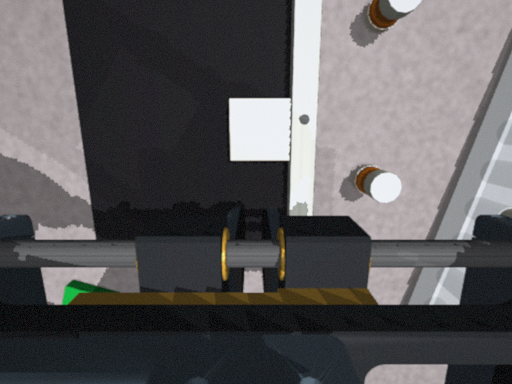

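View pics/s3.png

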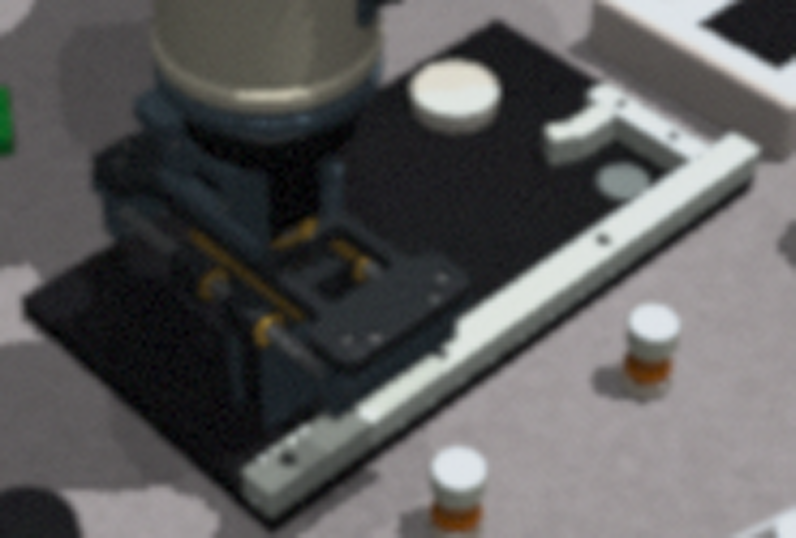

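The tile is still against the rail (cols 229–291, rail edge at col 291) and the fingers are about 5 mm off its centre as planned. Pushing along the rail.

```bash
python3 - <<'E'
from h import *; from rig import arm
def st(): print(round(arm.current_t(),2),C(arm.current_ee_pos()).round(4),np.round([arm.current_force()@ex,arm.current_force()@ey,arm.current_force()[2]],2))
arm.move_l(W(-.029,-.240,.018),R(ex),feed=.04);st()
cv2.imwrite("pics/w4a.png",arm.snapshot("wrist")[:,:,::-1])
arm.move_l(W(-.0275,-.145,.018),R(ex),feed=.04);st()
cv2.imwrite("pics/w4.png",arm.snapshot("wrist")[:,:,::-1])
E
```

```text
14.67 [-0.029  -0.2402  0.018 ] [ 0.79 -0.45  0.01]
17.24 [-0.0275 -0.1451  0.018 ] [ 0.18 -0.91  0.93]
```

View pics/w4.png

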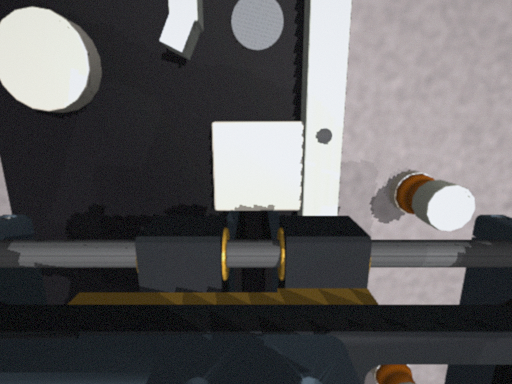

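The tile (cols 212–303) stays on the rail (col 303) and square. The lip at (180,30) is clear to the left. Continuing.

```bash
python3 - <<'E'
from h import *; from rig import arm
def st(): print(round(arm.current_t(),2),C(arm.current_ee_pos()).round(4),np.round([arm.current_force()@ex,arm.current_force()@ey,arm.current_force()[2]],2))
arm.move_l(W(-.0268,-.090,.018),R(ex),feed=.035);st()
cv2.imwrite("pics/w5.png",arm.snapshot("wrist")[:,:,::-1])
y=-.082
while y<-.058:
    arm.move_l(W(-.0268,y,.018),R(ex),feed=.03);st()
    if arm.current_force()@ey<-8: break
    y+=.002 if y<-.0721 else .001
cv2.imwrite("pics/w6.png",arm.snapshot("wrist")[:,:,::-1])
E
```

```text
19.02 [-0.0268 -0.0901  0.018 ] [-0.48  0.09  0.38]
19.48 [-0.0268 -0.0817  0.018 ] [-0.3   0.62  0.24]
19.73 [-0.0268 -0.0799  0.018 ] [-0.15  1.32 -0.55]
19.98 [-0.0268 -0.0779  0.018 ] [-0.67  0.18  0.53]
20.23 [-0.0268 -0.0759  0.018 ] [-0.19 -0.54  0.42]
20.48 [-0.0268 -0.0739  0.018 ] [0.36 0.7  0.71]
20.73 [-0.0268 -0.0719  0.018 ] [0.81 0.75 0.01]
20.98 [-0.0268 -0.0709  0.018 ] [-0.45 -0.99  0.45]
21.23 [-0.0268 -0.0699  0.018 ] [0.41 0.27 0.2 ]
21.48 [-0.0268 -0.0689  0.018 ] [-0.08 -0.23 -0.2 ]
21.73 [-0.0268 -0.0679  0.018 ] [-0.41 -0.67 -0.27]
21.98 [-0.0267 -0.0677  0.0181] [ 0.03 -8.49  0.03]
```

View pics/w6.png

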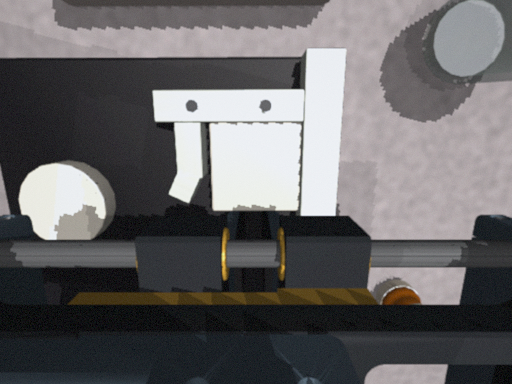

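It is home: the tile meets the end stop (row 123) and the rail (col 301), with 8.5 N of contact on the stop. I'll retreat and check.

```bash
python3 - <<'E'
from h import *; from rig import arm
arm.move_l(W(-.0275,-.082,.018),R(ex),feed=.05)
arm.move_l(W(-.0275,-.095,.12),R(ex),feed=.12)
c=arm.get_calibration("wrist");im=arm.snapshot("wrist")
cv2.imwrite("pics/w7.png",cv2.resize(im[:240,100:400,::-1],None,fx=2.5,fy=2.5,interpolation=cv2.INTER_CUBIC));np.savez("w7.npz",K=c["intrinsics"],T=c["cam_to_world"])
arm.move_to(W(-.26,-.30,.25),R(ex))
cv2.imwrite("pics/t7f.png",arm.snapshot("top")[:,:,::-1])
im=arm.snapshot("top")[145:270,165:340,::-1]
cv2.imwrite("pics/t7.png",cv2.resize(im,None,fx=4.5,fy=4.5,interpolation=cv2.INTER_CUBIC))
cv2.imwrite("pics/s7.png",cv2.resize(arm.snapshot("scene")[140:265,190:375,::-1],None,fx=4.3,fy=4.3,interpolation=cv2.INTER_CUBIC))
print(arm.current_t(),arm.current_force())
E
```

```text
24.9583 [-0.58275174 -0.1308414  -0.54180093]
```

View pics/w7.png

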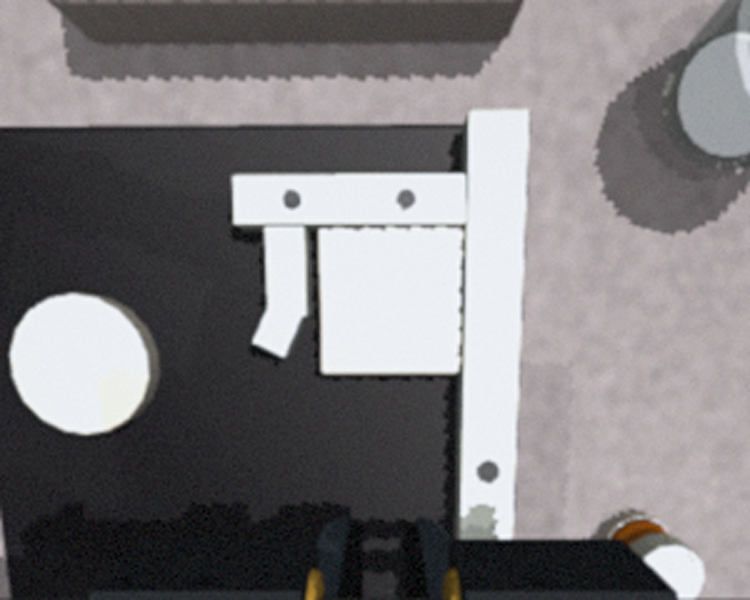

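View pics/t7.png

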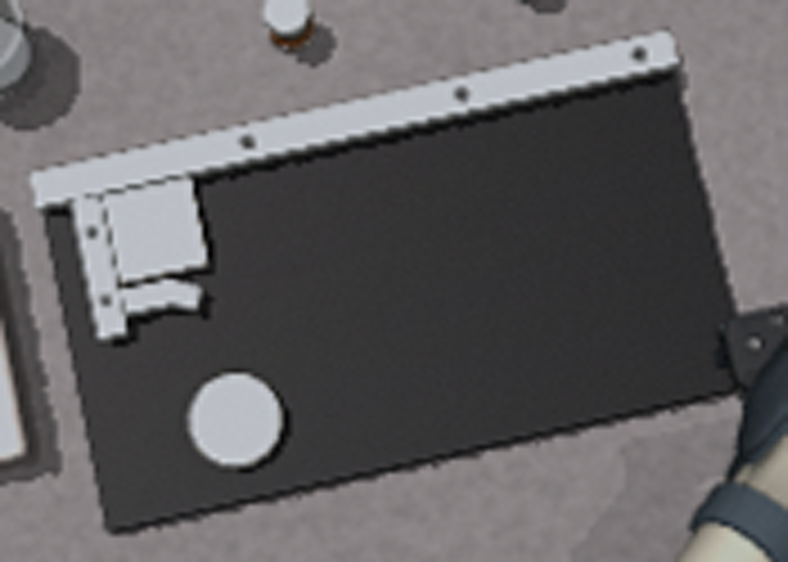

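View pics/s7.png

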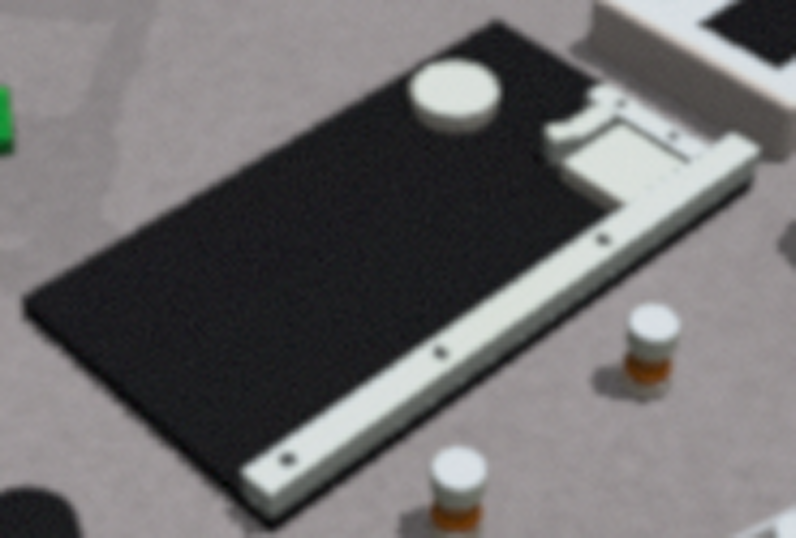

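All three views agree. The tile is seated in the pocket, with a gap to the rail and the stop of at most about 1 mm. About 4 mm of clearance is left at the lip, as expected (54 minus 50 mm). Disc and vials are at unchanged pixels. Handing in.

```bash
python3 - <<'E'
from rig import arm
import cv2,numpy as np
a=cv2.imread("pics/top0.png").astype(int);b=cv2.imread("pics/t7f.png").astype(int)
d=np.abs(a-b).max(2)
for n,(x0,y0,x1,y1) in dict(disc=(204,224,231,252),va=(220,140,238,158),vb=(274,127,292,147),jar=(345,144,375,174),beaker=(145,138,176,170)).items(): print(n,(d[y0:y1,x0:x1]>40).sum())
arm.sign_off()
E
```

```text
disc 0
va 0
vb 0
jar 0
beaker 0
the job is handed in; nothing more can be done
```

The square white tile is home in the corner pocket, let go, and I handed the job in at about 25 s of the 56 s. No verdict is reported back.

**What I did:**
- I found the stage, rail, corner block and tile from the top and scene cameras.
- With the fingertips side by side, I pushed the tile straight onto the rail, about 213 mm short of the end stop. It pressed on the rail with about 8 N.
- I then turned the gripper and slid the tile along the rail into the pocket, with a slight bias towards the rail. It stopped on the end stop with about 8.5 N, and I backed the fingers off.

**Last checks:**
- **Tile:** the wrist, top and scene pictures show it flat, square and no more than about 1 mm from the rail and the end stop. I read these gaps off the pictures by eye. About 4 mm is left at the lip, as the sizes given predict.
- **Other things:** before-and-after top pictures show no change at the disc, both vials, the jar or the beaker.
- **Small disagreements:** triangulated heights were within 2 mm of the text (rail about 33 mm against 32, tile top about 26.5 mm against 28). The rail and the end stop were each touched 1 to 2 mm before the camera estimate, within the calibration error.

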